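Load two specimen cassettes into a spring-latched microscope dock

ROBOT

A 6-joint arm with a two-finger parallel gripper is mounted at the origin on the work surface. World frame = base frame: x ahead of the robot, y to its left, z up, the work surface at z = 0. Lengths are in m, angles in rad, forces in N, time in s.
With the tool pointing down it reaches from about 0.3 to 0.875 m from the base axis. Payload 6.4 kg.
Tool frame: the origin (TCP) lies midway between the tips of the shut fingers; the grasp point (between the pads) lies 19 mm behind it; x points along the fingers, y is the direction in which the jaws open and shut, and the axes are right-handed (so a half turn about x gives the same grasp; the last joint's range is limited). The gripper opens to 85 mm and grips with 20 to 120 N. Pads are 22 mm wide; open, the fingers measure 114 mm over their backs; the gripper's body (76 mm by 85 mm) begins 54 mm behind the grasp point. The pads swing forward as they close: fully open they stand 13 mm farther back than shut.
Start: joints at [0.934, 0.181, 1.607, -0, 1.354, -0.206], TCP at [0.24, 0.522, 0.231] pointing down, gripper open.
Joint ranges: [-2.99, 2.99], [-0.89, 2.07], [0.3, 2.58], [-1.14, 4.28], [0, 2.63], [-3.12, 3.12]. Speed limits (rad/s): [2.57, 2.57, 3.01, 3.14, 3.14, 3.14].

INTERFACE

Orientations are given as a unit quaternion [w, x, y, z].
In Python, from bench import ctrl gives the robot as it stands.
- The arm moves only by the tool step_arm, never from a script. Its argument "motion" is a list of rows, each a list of 7 numbers: the shift along the tool's x, y, z in mm, then the turn, a rotation vector about the tool's x, y, z in degrees, then the closure in counts, from 0 (fully open) to 255 (shut). In form: [[tx, ty, tz, rx, ry, rz, hand], ...]. A call has 1 to 10 rows; each row is the pose to reach, as a shift and turn from the pose commanded when the call began, along the tool's axes at that moment; what a row does not reach only later rows make up. A row lasts 1/8 s, in which the tool goes at most 62.5 mm and 10.7 degrees, less where a joint would pass 70% of its speed; a pose out of reach is approached as far as the arm can. A call with a gripper value outside its range is refused whole. The fingers move at their own pace and stop on an object; the grip force is fixed at half the most. Time passes only in rows, so rows that repeat a pose let the fingers close. It gives the time, the measured TCP pose, the force and the opening at its end, in the units of the state.
- ctrl.get_obs(): the state, without advancing time (a new reading comes with each control period).
- ctrl.camera(name): name is "scene" or "top" or "wrist"; returns (picture, depth): 420x560x3 uint8, red, green, blue; 420x560 float32, m along the optical axis (not along the pixel's ray), 0 where there is no reading.
- ctrl.camera_info(name): a dict with "fx", "fy", "cx", "cy" (pixels), "dist_coeffs" ([k1, k2, p1, p2, k3] as OpenCV has them; the pictures are not rectified), "T" (4x4, takes a point from camera to world coordinates); the wrist camera has in their place "hand_eye" (4x4, takes a point from camera to tool coordinates, whose origin is the TCP and whose axes are the tool frame's). Camera axes: x right, y down, z forward; pixel columns grow to the right and rows downward; lengths in m; the calibration is good to about 2 mm. A picture is of the moment at which its call begins: read the wrist's pose just before it. camera_info takes no time and is no camera call.
- ctrl.hand_in(): hands the job in, once; it reports no verdict.
The state is a dict: "time_s": time; "q": joint angles; "dq": joint speeds; "joint_efforts": joint torques, N m; "eef_pos": TCP position; "eef_rot": TCP orientation; "wrist_force": force on the tool from outside, world axes, zero at the start; "torque": the same for the moment, N m; "opening": opening from 0.0 (shut) to 1.0 (fully open).
Only numpy, scipy, OpenCV 4.12 (cv2) and the standard library are available. Lean on these libraries where they do the work, as an engineer would, in place of code of your own. Each camera call takes 0.05 s, during which the arm holds its last target. There are 200 camera calls.

TASK

Load both specimen cassettes into the microscope's dock, blue into the slot with the blue latch and yellow into the slot with the yellow latch: with the cassette's own end, tilted in under the hook, push the spring latch back, lower the other end past the fixed lip and let the latch snap back. Each must finally lie flat on its slot floor, held at both ends under the lip and the latch's hook, and be let go; leave the other things on the bench where they are.

Things in the scene. Friction and masses are not known exactly. Their poses are not given: they have to be found in the camera images.
- blue_fin (a point): Centre of the blue finger fin (the grip: 10 thick along x, 50 wide, 38 high) across the middle of the blue cassette, 35 above its underside. Cassette about 250 g: base plate 120 (x) x 60 (y) x 6 with a white block 80 x 56 on it, block top at 16, fin 16 to 54 above the underside; a 20 long, 6 thick tongue at each x end. Ends alike: a half turn is the same. z up. mm.
- blue_slot (a point): Centre of the blue slot's floor, 30 above the table; x runs along the slot to its latch, z up. mm from here: fixed end wall at x=-60, its flat lip reaches in to x=-54, underside 8, top 14 high; guides 12 high at y=+-33, x=-45..45. Lip-to-hook gap is shorter than a cassette, so it cannot go in level, latch open or not. In place: cassette centre at x=0, underside on the floor.
- blue_latch_face (a point): Middle of the blue latch's upright face that meets the tongue, 8 above the slot floor, x=57 mm from the slot centre when closed. The latch is a blue block 62 wide, 18 high; its flat-topped hook reaches 6 mm from the face over the slot, underside 12 above the floor: room for a tongue tilted 10 to 20 degrees. Pressing on top does nothing; it only slides along x.
- blue_latch (a joint): Travel of the blue sliding spring latch (m): 0 = slot empty, closed; grows as it is pushed back along the slot's +x, stop at 0.013. Needs 4.8 N to start, 10 N at the stop; springs back by itself. A tongue must push it to at least 0.009 for the cassette's other end to clear the lip. With a cassette in place it rests on the tongue at about 0.003.
- yellow_fin (a point): Centre of the yellow finger fin (the grip: 10 thick along x, 50 wide, 38 high) across the middle of the yellow cassette, 35 above its underside. Cassette about 250 g: base plate 120 (x) x 60 (y) x 6 with a white block 80 x 56 on it, block top at 16, fin 16 to 54 above the underside; a 20 long, 6 thick tongue at each x end. Ends alike: a half turn is the same. z up. mm.
- yellow_slot (a point): Centre of the yellow slot's floor, 30 above the table; x runs along the slot to its latch, z up. mm from here: fixed end wall at x=-60, its flat lip reaches in to x=-54, underside 8, top 14 high; guides 12 high at y=+-33, x=-45..45. Lip-to-hook gap is shorter than a cassette, so it cannot go in level, latch open or not. In place: cassette centre at x=0, underside on the floor.
- yellow_latch_face (a point): Middle of the yellow latch's upright face that meets the tongue, 8 above the slot floor, x=57 mm from the slot centre when closed. The latch is a yellow block 62 wide, 18 high; its flat-topped hook reaches 6 mm from the face over the slot, underside 12 above the floor: room for a tongue tilted 10 to 20 degrees. Pressing on top does nothing; it only slides along x.
- yellow_latch (a joint): Travel of the yellow sliding spring latch (m): 0 = slot empty, closed; grows as it is pushed back along the slot's +x, stop at 0.013. Needs 4.8 N to start, 10 N at the stop; springs back by itself. A tongue must push it to at least 0.009 for the cassette's other end to clear the lip. With a cassette in place it rests on the tongue at about 0.003.
- oil_bottle: Bystander: small amber bottle, 40 diameter, 85 high (mm); origin at the centre of its underside.
- lens: Bystander: black microscope lens barrel standing upright, 48 diameter, 85 high (mm); origin at the centre of its underside.
- sample_tray: Bystander: white divided tray, 110 x 150 x 30 (mm); origin at the centre of its underside.
- dish: Bystander: shallow glass dish, 90 diameter, 18 high (mm); origin at the centre of its underside.
- dust_brush: Bystander: small brush lying on the bench; origin at its underside.
Not all that is in view belongs to the job. What is shaped like the part that bears blue_fin but red or turquoise is not meant.

How it is judged:
At the end, for the whole second after the job is handed in: Each cassette lies in the slot of its own colour: fin centre within 3 mm along and 6 mm across the slot of the slot's centre and 32 to 37.5 mm above its floor, tilted less than 0.05 rad, latch snapped back on the tongue (travel 1 to 5 mm) and at rest (x of blue_fin in the frame of blue_slot between -0.003 and 0.003 m and y of blue_fin in the frame of blue_slot between -0.006 and 0.006 m and z of blue_fin in the frame of blue_slot between 0.032 and 0.0375 m and angle between each of blue_fin, yellow_fin's own z axis and vertical below 0.05 rad and value of joint blue_latch between 0.001 and 0.005 m and velocity of joint each of blue_latch, yellow_latch below 0.01 m/s and x of yellow_fin in the frame of yellow_slot between -0.003 and 0.003 m and y of yellow_fin in the frame of yellow_slot between -0.006 and 0.006 m and z of yellow_fin in the frame of yellow_slot between 0.032 and 0.0375 m and value of joint yellow_latch between 0.001 and 0.005 m); the robot touches nothing.
It fails at once if the oil bottle is knocked away (moved more than 40 mm) (distance of oil_bottle from where it was at the start of the episode above 0.04 m).
It fails at once if the lens is knocked away (moved more than 40 mm) (distance of lens from where it was at the start of the episode above 0.04 m).
It fails at once if the sample tray is knocked away (moved more than 40 mm) (distance of sample_tray from where it was at the start of the episode above 0.04 m).
It fails at once if the dish is knocked away (moved more than 40 mm) (distance of dish from where it was at the start of the episode above 0.04 m).
It fails at once if the dust brush is knocked away (moved more than 40 mm) (distance of dust_brush from where it was at the start of the episode above 0.04 m).
It also fails if it takes over 72 s, if anything falls off the work surface, if the arm or the gripper's body presses on something with over 40 N, if the wrist force passes 120 N, or if a joint passes its speed limit or range.

## Working session

There is one attempt and no reset: what is moved stays moved. The work goes in short steps, Python scripts to look and compute and a tool call to move; the robot and the scene stay as the last step left them, time stands still between calls to the robot, and variables do not carry over. Pictures are saved under pics/ and viewed, about 8 in all and at most 12, crops included, and the job is handed in when it is done.

Besides the shell and the picture viewer there is one more tool, called after "Request:" by a JSON object that holds its "api" and its "payload". step_arm: Moves the arm, as the interface text tells. Its arguments: {"type":"object","properties":{"motion":{"type":"array","items":{"type":"array","items":{"type":"number"}}}},"required":["motion"]}

```bash
ls; mkdir -p pics; python3 - <<'E'
from bench import ctrl
import cv2,numpy as np
for n in ["scene","top"]:
    p,d=ctrl.camera(n); np.savez(f"pics/{n}0.npz",p=p,d=d)
    cv2.imwrite(f"pics/{n}0.png",p[:,:,::-1]); i=ctrl.camera_info(n); print(n,i)
o=ctrl.get_obs(); print(o); print(ctrl.camera_info("wrist"))
E
```

```text
pics
scene {'fx': 382.93809813768166, 'fy': 382.93809813768166, 'cx': 280.555167042541, 'cy': 211.27982391497835, 'dist_coeffs': array([-0.0511637,  0.       ,  0.       ,  0.       ,  0.       ]), 'T': array([[ 0.75483242,  0.4497351 , -0.47745823,  1.08807276],
       [ 0.65584042, -0.528669  ,  0.53887144, -0.50902394],
       [-0.01006796, -0.71989404, -0.69401096,  0.8305062 ],
       [ 0.        ,  0.        ,  0.        ,  1.        ]])}
top {'fx': 440.9654461672188, 'fy': 440.9654461672188, 'cx': 278.7847343625796, 'cy': 200.5586585600129, 'dist_coeffs': array([0.03874749, 0.        , 0.        , 0.        , 0.        ]), 'T': array([[-0.04039224, -0.9724146 ,  0.22973533,  0.23341791],
       [-0.99916642,  0.03794949, -0.0150431 ,  0.09931698],
       [ 0.00590979, -0.23015145, -0.97313688,  1.42103637],
       [ 0.        ,  0.        ,  0.        ,  1.        ]])}
{'time_s': 0.1, 'q': array([ 9.33694195e-01,  1.81517277e-01,  1.60788958e+00,  4.98540682e-05,
        1.35382503e+00, -2.06316703e-01]), 'dq': array([ 0.00028415, -0.00040945, -0.00196498, -0.00076673, -0.0026
[... 275 characters left out ...]
 -0.15165611]), 'wrist_force': array([-0.23888367,  0.42557174, -0.09813493]), 'torque': array([ 0.01697426, -0.02676252, -0.00684566]), 'opening': 1.000328033555685}
{'fx': 293.4283551772607, 'fy': 293.4283551772607, 'cx': 279.310505392134, 'cy': 203.14350017330142, 'dist_coeffs': array([-0.043851,  0.      ,  0.      ,  0.      ,  0.      ]), 'hand_eye': array([[-2.17425863e-05, -2.62730167e-01,  9.64869348e-01,
        -1.43659681e-01],
       [ 9.99999405e-01, -1.05835650e-03, -2.65652138e-04,
        -2.03501326e-04],
       [ 1.09097057e-03,  9.64868768e-01,  2.62730033e-01,
        -6.53224851e-02],
       [ 0.00000000e+00,  0.00000000e+00,  0.00000000e+00,
         1.00000000e+00]])}
```

```bash
python3 -c "
import cv2,numpy as np
a=cv2.imread('pics/scene0.png');b=cv2.imread('pics/top0.png');cv2.imwrite('pics/both.png',cv2.resize(np.vstack([b]),(800,600)))"
```

```text
(no output)
```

View pics/both.png

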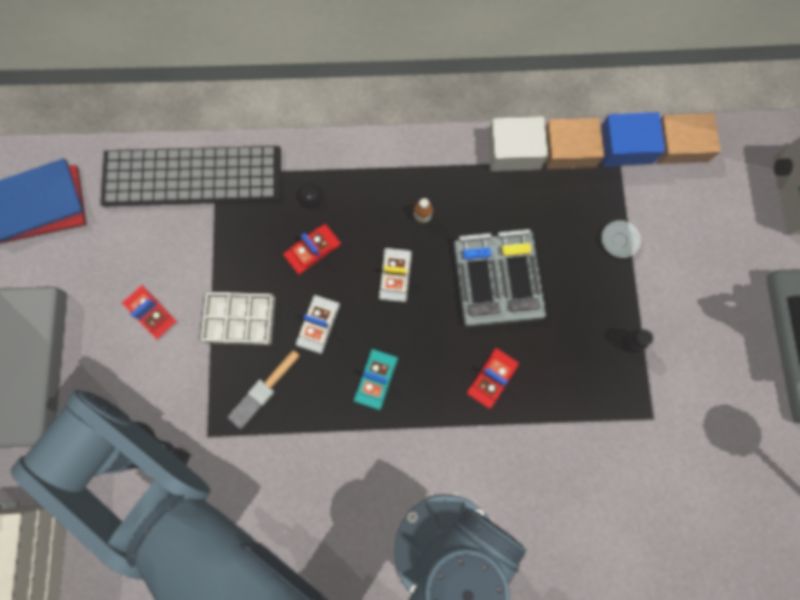

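View pics/scene0.png

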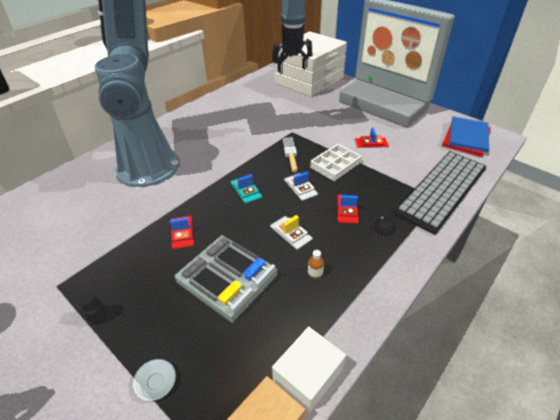

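The top view (800x600) shows several candidates. White cassettes are at (319,324), with a blue fin, and (395,275), with a yellow fin. Lookalikes are red at (312,249), (150,312) and (493,378), and turquoise at (376,379). The two white ones fit. The dock is at (500,278), with its blue latch at (477,253) and its yellow latch at (517,249). I'll confirm this in a crop and measure coarsely.

```bash
cat > h.py <<'E'
import numpy as np,cv2
from bench import ctrl
from scipy.spatial.transform import Rotation as R
def pose():
    o=ctrl.get_obs(); w,x,y,z=o['eef_rot']; T=np.eye(4); T[:3,:3]=R.from_quat([x,y,z,w]).as_matrix(); T[:3,3]=o['eef_pos']; return T
def cam(n):
    Tt=pose(); p,d=ctrl.camera(n); i=ctrl.camera_info(n)
    T=i['T'] if 'T' in i else Tt@i['hand_eye']
    return p,d,i,T
def ray(px,i,T,z):
    K=np.array([[i['fx'],0,i['cx']],[0,i['fy'],i['cy']],[0,0,1]])
    u=cv2.undistortPoints(np.array(px,float).reshape(-1,1,2),K,i['dist_coeffs']).reshape(-1,2)
    D=np.c_[u,np.ones(len(u))]@T[:3,:3].T; o=T[:3,3]
    return o+D*((z-o[2])/D[:,2])[:,None]
def masks(p):
    h=cv2.cvtColor(p,cv2.COLOR_RGB2HSV)
    return dict(blue=cv2.inRange(h,(105,120,60),(125,255,255)),yellow=cv2.inRange(h,(22,120,100),(33,255,255)),white=cv2.inRange(h,(0,0,170),(179,60,255)))
def blobs(m,amin=20):
    n,l,s,c=cv2.connectedComponentsWithStats(m); return [(c[k],s[k,4],(l==k).astype('uint8')) for k in range(1,n) if s[k,4]>=amin]
E
python3 - <<'E'
from h import *
p,d,i,T=cam("top")
M=masks(p)
for n in M:
    for c,a,m in blobs(M[n]):
        if 140<c[0]<460 and 110<c[1]<310:
            r=cv2.minAreaRect(max(cv2.findContours(m,0,1)[0],key=cv2.contourArea)); b=cv2.boxPoints(r)
            w=ray(b,i,T,0.05); print(n,c.round(1),a,ray([c],i,T,0.05)[0].round(4), [round(float(np.linalg.norm(w[k]-w[k+1])),3) for k in (0,1)], [round(float(np.degrees(np.arctan2(*(w[k+1]-w[k])[[1,0]]))),1) for k in (0,1)])
cv2.imwrite('pics/crop.png',cv2.resize(p[140:290,140:400,::-1],(780,450),interpolation=cv2.INTER_CUBIC))
E
```

```text
blue [215.1 168.9] 35 [0.6706 0.2803 0.05  ] [0.011, 0.052] [-57.8, -149.7]
blue [333.5 177. ] 117 [ 0.6285 -0.1019  0.05  ] [0.062, 0.02] [-92.2, 175.8]
blue [219.3 223.9] 43 [0.4889 0.2683 0.05  ] [0.009, 0.051] [-21.2, -113.4]
blue [346.5 263.5] 42 [ 0.3493 -0.1229  0.05  ] [0.008, 0.046] [-37.4, -126.4]
blue [261.3 263.5] 43 [0.3596 0.14   0.05  ] [0.008, 0.049] [-20.1, -110.6]
yellow [360.9 174.3] 126 [ 0.6342 -0.1913  0.05  ] [0.063, 0.023] [-85.7, -178.9]
yellow [276.  188.7] 71 [0.5965 0.0854 0.05  ] [0.045, 0.017] [-92.2, 177.6]
white [458.7 135.9] 116 [ 0.7527 -0.5228  0.05  ] [0.068, 0.038] [-57.2, -153.2]
white [296.5 142. ] 26 [0.753  0.0117 0.05  ] [0.017, 0.014] [-92.2, 177.1]
white [140.1 156.6] 21 [0.7215 0.5227 0.05  ] [0.012, 0.025] [-81.9, -169.6]
white [444.  165.2] 157 [ 0.6541 -0.4626  0.05  ] [0.03, 0.076] [-81.9, -177.7]
white [359.1 162.8] 37 [ 0.6732 -0.1886  0.05  ] [0.063, 0.006] [-86.3, -179.5]
white [332.4 165.4] 37 [ 0.6677 -0.1012  0.05  ] [0.063, 0.006] [-85.6, -178.1]
white [278.  179.4] 140 [0.6273 0.0778 0.05  ] [0.047, 0.057] [-11.1, -102.1]
white [275.1 201.8] 204 [0.5534 0.0899 0.05  ] [0.055, 0.057] [-6.6, -97.1]
white [226.6 214.9] 171 [0.517  0.2452 0.05  ] [0.051, 0.057] [-22.9, -115.1]
white [218.  236.8] 200 [0.4481 0.2728 0.05  ] [0.052, 0.056] [-19.8, -112.0]
white [182.1 274.2] 139 [0.3371 0.3831 0.05  ] [0.037, 0.036] [-40.4, -130.9]
white [371.8 303. ] 50 [ 0.2283 -0.1897  0.05  ] [0.019, 0.025] [-81.2, -173.7]
white [382.1 301.1] 52 [ 0.2328 -0.2215  0.05  ] [0.027, 0.021] [-92.1, 174.2]
white [394.2 302.9] 83 [ 0.2263 -0.2573  0.05  ] [0.063, 0.029] [-49.6, -138.5]
white [310.4 305.7] 21 [ 0.2276 -0.004   0.05  ] [0.015, 0.013] [-78.7, -168.9]
white [219.  309.2] 38 [0.2286 0.2713 0.05  ] [0.018, 0.023] [-92.5, 179.5]
white [229.4 307. ] 40 [0.2336 0.2402 0.05  ] [0.024, 0.015] [-92.4, 179.2]
white [245. 306.] 35 [0.2347 0.193  0.05  ] [0.024, 0.015] [-92.4, 178.6]
```

View pics/crop.png

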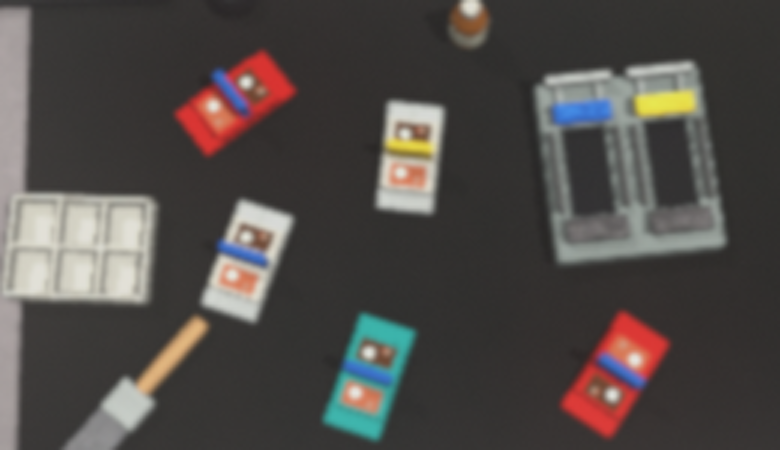

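White blue-finned and yellow-finned cassettes are confirmed in the crop, at (243,260) and (410,158). The red and turquoise ones are lookalikes. Next is a closer wrist view.

```bash
cat >> h.py <<'E'
def rot(yaw,pitch=0):
    c,s=np.cos(np.radians(yaw)),np.sin(np.radians(yaw))
    A=np.array([[0,c,s],[0,s,-c],[-1,0,0]])  # columns tool x,y,z
    return R.from_rotvec(np.radians(pitch)*np.array([-s,c,0])).as_matrix()@A
def plan(xyz,yaw,pitch=0,T=None):
    T=pose() if T is None else T
    sh=T[:3,:3].T@(np.array(xyz)-T[:3,3])*1000
    rv=np.degrees(R.from_matrix(T[:3,:3].T@rot(yaw,pitch)).as_rotvec())
    print('shift',sh.round(1),'turn',rv.round(2),'rows',max(np.linalg.norm(sh)/62.5,np.linalg.norm(rv)/10.7).round(1))
    G=T.copy();G[:3,:3]=rot(yaw,pitch);G[:3,3]=xyz; return G
E
python3 - <<'E'
from h import *
G=plan([.53,.24,.25],0); plan([.56,-.08,.25],0,T=G)
E
```

```text
shift [ -19.4 -135.2  381.5] turn [6.532e+01 3.000e-02 8.000e-02] rows 6.5
shift [  0.  30. 320.] turn [0. 0. 0.] rows 5.1
```

Request:
{"api": "step_arm", "payload": {"motion": [[-19.4,-135.2,381.5,65.3,0,0,0],[-19.4,-135.2,381.5,65.3,0,0,0],[-19.4,-135.2,381.5,65.3,0,0,0],[-19.4,-135.2,381.5,65.3,0,0,0],[-19.4,-135.2,381.5,65.3,0,0,0],[-19.4,-135.2,381.5,65.3,0,0,0],[-19.4,-135.2,381.5,65.3,0,0,0],[-19.4,-135.2,381.5,65.3,0,0,0],[-19.4,-135.2,381.5,65.3,0,0,0],[-19.4,-135.2,381.5,65.3,0,0,0]]}}

```text
time_s: 1.4
eef_pos: [0.5293, 0.2414, 0.2505]
eef_rot: [0.5, 0.499, 0.501, -0.5]
wrist_force: [0.0, 0.0, 0.0]
opening: 0.999
```

```bash
python3 - <<'E'
from h import *
p,d,i,T=cam("wrist"); np.savez('pics/wA.npz',p=p,d=d,T=T); cv2.imwrite('pics/wA.png',p[:,:,::-1]); print(pose().round(4))
E
```

```text
[[-3.000e-04  1.000e+00  2.100e-03  5.294e-01]
 [ 1.000e-04  2.100e-03 -1.000e+00  2.414e-01]
 [-1.000e+00 -3.000e-04 -1.000e-04  2.506e-01]
 [ 0.000e+00  0.000e+00  0.000e+00  1.000e+00]]
```

Request:
{"api": "step_arm", "payload": {"motion": [[0,30,320,0,0,0,0],[0,30,320,0,0,0,0],[0,30,320,0,0,0,0],[0,30,320,0,0,0,0],[0,30,320,0,0,0,0],[0,30,320,0,0,0,0],[0,30,320,0,0,0,0],[0,30,320,0,0,0,0],[0,30,320,0,0,0,0]]}}

```text
time_s: 2.58
eef_pos: [0.5604, -0.0779, 0.2508]
eef_rot: [0.501, 0.499, 0.501, -0.499]
wrist_force: [-0.5, 0.4, -0.7]
opening: 0.998
```

```bash
python3 - <<'E'
from h import *
p,d,i,T=cam("wrist"); np.savez('pics/wB.npz',p=p,d=d,T=T); cv2.imwrite('pics/wB.png',p[:,:,::-1]); print(pose().round(4))
def show(p,T,zs):
  M=masks(p)
  for n in M:
    for c,a,m in blobs(M[n],60):
            r=cv2.minAreaRect(max(cv2.findContours(m,0,1)[0],key=cv2.contourArea)); b=cv2.boxPoints(r)
            w=ray(b,i,T,zs[n]); print(n,c.round(1),a,ray([c],i,T,zs[n])[0].round(4), [round(float(np.linalg.norm(w[k]-w[k+1])),3) for k in (0,1)], [round(float(np.degrees(np.arctan2(*(w[k+1]-w[k])[[1,0]]))),1) for k in (0,1)])
a=np.load('pics/wA.npz'); print('A');show(a['p'],a['T'],dict(blue=.05,yellow=.05,white=.01)); print('B'); show(p,T,dict(blue=.048,yellow=.048,white=.04))
E
python3 -c "
import cv2,numpy as np
cv2.imwrite('pics/wAB.png',cv2.resize(np.vstack([cv2.imread('pics/wA.png'),cv2.imread('pics/wB.png')]),(400,600)))"
```

```text
[[ 1.000e-04  1.000e+00  2.600e-03  5.604e-01]
 [ 1.000e-04  2.600e-03 -1.000e+00 -7.810e-02]
 [-1.000e+00  1.000e-04 -1.000e-04  2.508e-01]
 [ 0.000e+00  0.000e+00  0.000e+00  1.000e+00]]
A
blue [400.8 150.9] 371 [0.672  0.2769 0.05  ] [0.051, 0.01] [35.2, -50.8]
blue [246.6 160.3] 365 [0.4916 0.2653 0.05  ] [0.051, 0.01] [68.5, -19.7]
blue [153.3 252.5] 453 [0.3679 0.1473 0.05  ] [0.069, 0.018] [67.1, -18.9]
yellow [331.4 290.9] 117 [0.5995 0.0925 0.05  ] [0.068, 0.012] [86.1, -8.4]
white [259.7  36. ] 6380 [0.5064 0.4087 0.01  ] [0.084, 0.115] [85.1, -1.9]
white [518.8  15.6] 341 [0.8193 0.4379 0.01  ] [0.024, 0.021] [89.5, -3.8]
white [539.4  17. ] 325 [0.8463 0.4378 0.01  ] [0.022, 0.023] [3.4, -79.8]
white [555.7  18.8] 157 [0.8683 0.4369 0.01  ] [0.011, 0.023] [3.6, -79.4]
white [121.5  52.7] 1341 [0.3375 0.3922 0.01  ] [0.042, 0.117] [40.6, -42.0]
white [515.1  41.2] 321 [0.8193 0.409  0.01  ] [0.024, 0.02] [91.2, -3.5]
white [535.4  42.2] 312 [0.8461 0.4089 0.01  ] [0.024, 0.02] [90.7, -4.0]
white [553.6  43.9] 237 [0.871  0.4082 0.01  ] [0.024, 0.017] [95.4, -0.9]
white [ 4
[... 1962 characters left out ...]
5]
white [457.9  99.2] 343 [0.7692 0.0173 0.04  ] [0.028, 0.022] [47.2, -38.2]
white [419.2 112.7] 168 [0.7248 0.0014 0.04  ] [0.013, 0.034] [48.8, -38.1]
white [291.7 221.1] 6651 [ 0.5771 -0.1323  0.04  ] [0.198, 0.173] [3.8, -81.4]
white [109.2 204.2] 70 [ 0.3447 -0.1104  0.04  ] [0.012, 0.011] [56.8, -28.4]
white [137.1 222.9] 68 [ 0.3779 -0.1353  0.04  ] [0.011, 0.011] [0.2, -97.2]
white [366.7 259.4] 174 [ 0.6775 -0.1859  0.04  ] [0.073, 0.009] [93.6, -1.5]
white [354.1 281.5] 190 [ 0.663  -0.2188  0.04  ] [0.02, 0.02] [-0.2, -85.3]
white [151.1 289.5] 64 [ 0.3846 -0.2324  0.04  ] [0.014, 0.013] [0.8, -96.9]
white [ 93.7 401.1] 1367 [ 0.2621 -0.4405  0.04  ] [0.131, 0.071] [48.2, -52.7]
```

View pics/wB.png

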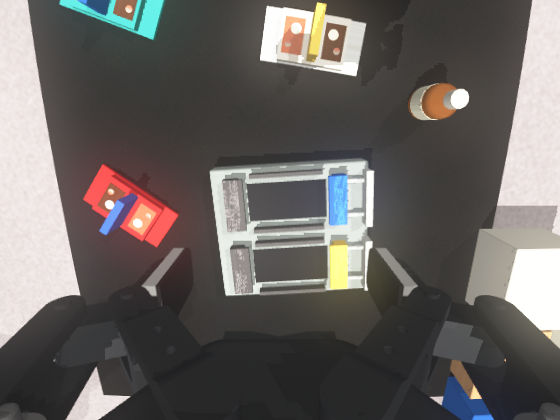

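View pics/wA.png

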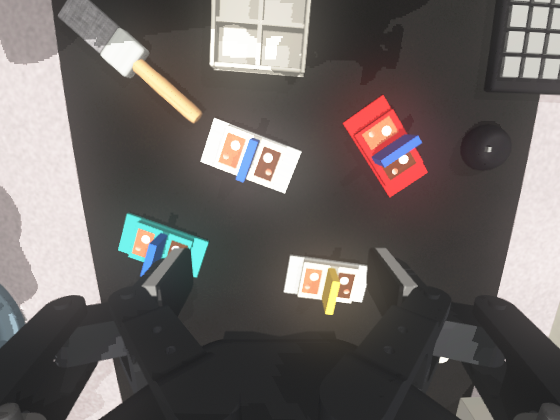

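The wrist views are sharp. A shows the blue cassette at (250,155). B shows the yellow cassette at (313,40) and the dock with its latches at (338,199) and (339,263). I'll take one nadir view of the dock for a precise measurement.

Request:
{"api": "step_arm", "payload": {"motion": [[0,40,130,0,0,0,0],[0,40,130,0,0,0,0],[0,40,130,0,0,0,0],[0,40,130,0,0,0,0],[0,40,130,0,0,0,0]]}}

```text
time_s: 3.25
eef_pos: [0.6003, -0.2078, 0.2507]
eef_rot: [0.5, 0.5, 0.501, -0.499]
wrist_force: [0.5, -0.1, -0.1]
opening: 1.0
```

```bash
python3 - <<'E'
from h import *
p,d,i,T=cam("wrist"); np.savez('pics/wC.npz',p=p,d=d,T=T); cv2.imwrite('pics/wC.png',cv2.resize(p[0:260,140:480,::-1],(784,600))); print(pose().round(4)[:3,3],T[:3,3])
def mr(tag,p,T,name,roi,z,close=0):
    m=np.zeros(p.shape[:2],'uint8'); x0,y0,x1,y1=roi; m[y0:y1,x0:x1]=masks(p)[name][y0:y1,x0:x1]
    if close: m=cv2.morphologyEx(m,cv2.MORPH_CLOSE,np.ones((close,close)))
    c=max(cv2.findContours(m,0,1)[0],key=cv2.contourArea).reshape(-1,2)
    w=ray(c,i,T,z)[:,:2].astype('float32'); r=cv2.minAreaRect(w*1000); b=cv2.boxPoints(r)
    e=[b[k+1]-b[k] for k in (0,1)]; 
    print(tag,np.round(r[0],1),np.round([np.linalg.norm(v) for v in e],1),np.round([np.degrees(np.arctan2(v[1],v[0])) for v in e],1),'x',np.round([w[:,0].min(),w[:,0].max()],4),'y',np.round([w[:,1].min(),w[:,1].max()],4))
A=np.load('pics/wA.npz');B=np.load('pics/wB.npz')
mr('blue plate A',A['p'],A['T'],'white',(190,105,310,200),.006,9)
mr('blue fin A',A['p'],A['T'],'blue',(190,105,310,200),.053)
mr('yel plate B',B['p'],B['T'],'white',(250,0,380,85),.006,9)
mr('yel fin B',B['p'],B['T'],'yellow',(250,0,380,85),.053)
mr('yel plate A',A['p'],A['T'],'white',(260,240,400,330),.006,9)
for n in('blue','yellow'):
  for c,a,m in blobs(masks(p)[n],60): print(n,c,a)
  mr(n+' latch C',p,T,n,(140,0,480,230),.048)
E
```

```text
[ 0.6003 -0.2078  0.2508] [ 0.60124867 -0.14204969  0.39438218]
blue plate A [491.5 265.4] [120.9  61.1] [-20.9  69.1] x [0.4248 0.5584] y [0.2157 0.3141]
blue fin A [491.8 265.1] [10.  50.7] [-21.5  68.5] x [0.4789 0.5045] y [0.2413 0.29  ]
yel plate B [600.6  85.8] [120.6  62.7] [-8.5 81.5] x [0.5373 0.6636] y [0.0468 0.1233]
yel fin B [600.1  85.4] [11.  51.3] [-9.4 80.6] x [0.5926 0.6093] y [0.0595 0.11  ]
yel plate A [599.8  82.4] [121.2  65.9] [-8.5 81.5] x [0.5371 0.6598] y [0.0438 0.1223]
blue [307.72008547  85.57371795] 936
blue [ 61.7084399  108.52685422] 391
blue [456.65977137 386.4028307 ] 1837
blue latch C [ 632.9 -103. ] [61.8 21.7] [-86.2   3.8] x [0.6213 0.6449] y [-0.1336 -0.0723]
yellow latch C [ 629.6 -214.8] [12.3  0. ] [-88.8   0. ] x [0.6294 0.6297] y [-0.221  -0.2087]
```

View pics/wC.png

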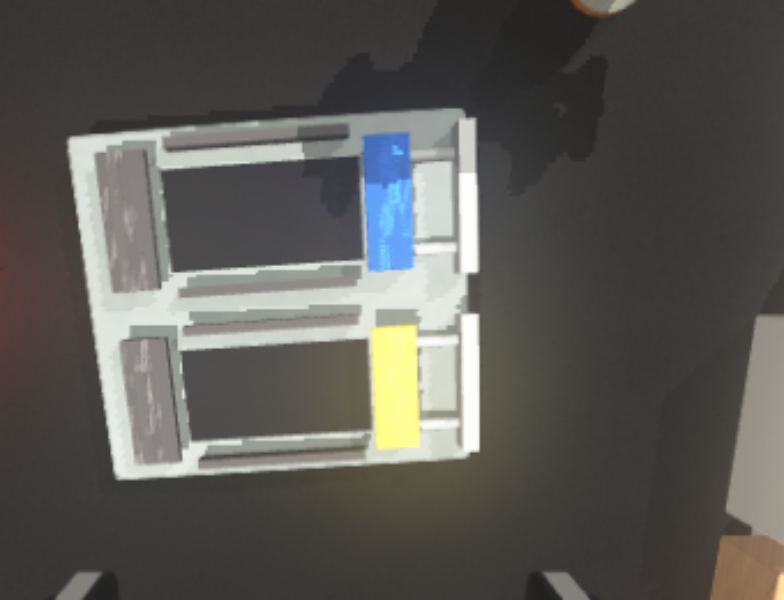

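```bash
python3 - <<'E'
from h import *
C=np.load('pics/wC.npz');i=ctrl.camera_info('wrist')
h=cv2.cvtColor(C['p'],cv2.COLOR_RGB2HSV); m=cv2.inRange(h,(20,80,150),(35,255,255)); m[:130]=0;m[205:]=0;m[:,:280]=0;m[:,350:]=0
c=max(cv2.findContours(m,0,1)[0],key=cv2.contourArea).reshape(-1,2); w=ray(c,i,C['T'],.048)[:,:2].astype('float32')*1000
r=cv2.minAreaRect(w);print(r,cv2.boxPoints(r))
G=plan([.4916,.2653,.13],-21.2); plan([.4916,.2653,.021],-21.2,T=G)
E
```

```text
((638.8063354492188, -192.42434692382812), (22.87110137939453, 63.48466873168945), 3.904101610183716) [[ 625.2361  -161.53429]
 [ 629.5586  -224.87163]
 [ 652.3766  -223.3144 ]
 [ 648.0541  -159.97707]]
shift [ 121.  -107.7 -473.3] turn [ 2.132e+01 -3.000e-02  1.000e-02] rows 8.0
shift [109.   0.   0.] turn [0. 0. 0.] rows 1.7
```

Request:
{"api": "step_arm", "payload": {"motion": [[121,-107.7,-473.3,21.3,0,0,0],[121,-107.7,-473.3,21.3,0,0,0],[121,-107.7,-473.3,21.3,0,0,0],[121,-107.7,-473.3,21.3,0,0,0],[121,-107.7,-473.3,21.3,0,0,0],[121,-107.7,-473.3,21.3,0,0,0],[121,-107.7,-473.3,21.3,0,0,0],[121,-107.7,-473.3,21.3,0,0,0],[121,-107.7,-473.3,21.3,0,0,0],[121,-107.7,-473.3,21.3,0,0,0]]}}

```text
time_s: 4.55
eef_pos: [0.492, 0.2643, 0.1301]
eef_rot: [0.4, 0.583, 0.4, -0.583]
wrist_force: [-0.1, -0.5, 0.1]
opening: 1.002
```

Request:
{"api": "step_arm", "payload": {"motion": [[50,0,0,0,0,0,0],[109,0,0,0,0,0,0],[109,0,0,0,0,0,0],[109,0,0,0,0,0,0],[109,0,0,0,0,0,0]]}}

```text
time_s: 5.18
eef_pos: [0.4953, 0.264, 0.024]
eef_rot: [0.4, 0.586, 0.398, -0.582]
wrist_force: [-0.1, 0.4, -0.1]
opening: 1.0
```

Request:
{"api": "step_arm", "payload": {"motion": [[0,0,0,0,0,0,255],[0,0,0,0,0,0,255],[0,0,0,0,0,0,255],[0,0,0,0,0,0,255],[0,0,0,0,0,0,255],[0,0,0,0,0,0,255],[0,0,0,0,0,0,255],[0,0,0,0,0,0,255]]}}

```text
time_s: 6.18
eef_pos: [0.4927, 0.2637, 0.0208]
eef_rot: [0.399, 0.584, 0.399, -0.584]
wrist_force: [-1.3, 0.9, 3.7]
opening: 0.107
```

Gripped (opening 9 mm). Now I'll lift and plan the path into the slot.

```bash
cat >> h.py <<'E'
S=dict(blue=np.array([.5712,-.1071]),yellow=np.array([.5770,-.1965])); YAW=3.8
def tcp(slot,X,Z,th,dy,h0):
    """world TCP with latch-end bottom corner at X,Z (mm, slot frame), tilt th"""
    t=np.radians(th); x=X-60*np.cos(t)+h0*np.sin(t); z=Z+60*np.sin(t)+h0*np.cos(t)
    a=np.radians(YAW); e=np.array([np.cos(a),np.sin(a)]); n=np.array([-e[1],e[0]])
    p=S[slot]+(x*e+dy*n)/1000; return [p[0],p[1],.030+z/1000]
def where(slot,h0):
    """tilt, X, Z, y of cassette from the measured tool pose"""
    T=pose(); a=np.radians(YAW); e=np.array([np.cos(a),np.sin(a),0]); n=np.array([-e[1],e[0],0])
    ya=T[:3,1]; th=np.degrees(np.arctan2(-ya[2],ya@e)); t=np.radians(th)
    d=T[:3,3]*1000-np.r_[S[slot]*1000,30]
    o=ctrl.get_obs(); F=o['wrist_force']; print('t',round(o['time_s'],2),'tilt',round(th,2),'yawerr',round(float(np.degrees(ya@n)),2),'X',round(d@e+60*np.cos(t)-h0*np.sin(t),2),'Z',round(d[2]-60*np.sin(t)-h0*np.cos(t),2),'y',round(d@n,2),'F',(F@e).round(1),(F@n).round(1),F[2].round(1),'M',o['torque'].round(2))
E
python3 - <<'E'
from h import *
T=pose(); up=T.copy(); up[2,3]+=.13
G=plan(tcp('blue',44,60,14,-1.1,20.8),YAW,14,T=up)
plan(tcp('blue',44,2,14,-1.1,20.8),YAW,14,T=G)
print(T[:3,3],G[:3,3])
E
```

```text
shift [ 26.1 199.9 321.9] turn [-24.95  -3.07 -13.78] rows 6.1
shift [56.3 14.  -0. ] turn [0. 0. 0.] rows 0.9
[0.49265445 0.26373088 0.02081105] [ 0.56210733 -0.10880636  0.12469746]
```

Request:
{"api": "step_arm", "payload": {"motion": [[-60,0,0,0,0,0,255],[-130,0,0,0,0,0,255],[-130,0,0,0,0,0,255],[-130,0,0,0,0,0,255],[-130,0,0,0,0,0,255]]}}

```text
time_s: 6.8
eef_pos: [0.4908, 0.263, 0.148]
eef_rot: [-0.399, -0.582, -0.4, 0.585]
wrist_force: [0.4, -0.6, -3.4]
opening: 0.108
```

Request:
{"api": "step_arm", "payload": {"motion": [[26.1,199.9,321.9,-25,-3.1,-13.8,255],[26.1,199.9,321.9,-25,-3.1,-13.8,255],[26.1,199.9,321.9,-25,-3.1,-13.8,255],[26.1,199.9,321.9,-25,-3.1,-13.8,255],[26.1,199.9,321.9,-25,-3.1,-13.8,255],[26.1,199.9,321.9,-25,-3.1,-13.8,255],[26.1,199.9,321.9,-25,-3.1,-13.8,255],[26.1,199.9,321.9,-25,-3.1,-13.8,255],[26.1,199.9,321.9,-25,-3.1,-13.8,255],[26.1,199.9,321.9,-25,-3.1,-13.8,255]]}}

```text
time_s: 8.05
eef_pos: [0.5619, -0.1072, 0.1245]
eef_rot: [0.454, 0.416, 0.572, -0.542]
wrist_force: [0.1, -0.6, -2.5]
opening: 0.108
```

```bash
python3 - <<'E'
from h import *
where('blue',20.8); plan(tcp('blue',44,60,14,-1.1,20.8),YAW,14); plan(tcp('blue',44,4,14,-1.1,20.8),YAW,14)
p,d,i,T=cam("wrist"); cv2.imwrite('pics/wD.png',p[:,:,::-1]); np.savez('pics/wD.npz',p=p,T=T)
E
```

```text
t 8.05 tilt 14.05 yawerr 0.16 X 43.83 Z 59.73 y 0.47 F 0.1 -0.6 -2.5 M [-0.   -0.27 -0.02]
shift [-0.3  0.1  1.6] turn [0.16 0.04 0.05] rows 0.0
shift [54.1 13.7  1.6] turn [0.16 0.04 0.05] rows 0.9
```

View pics/wD.png

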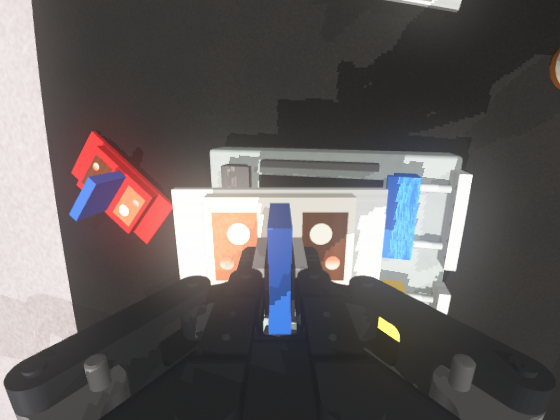

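The cassette is held square over the blue slot, with its +y edge at row ~188 and the blue latch at (403,217). I'll check its y offset in the hand.

```bash
python3 - <<'E'
from h import *
i=ctrl.camera_info('wrist'); H=i['hand_eye']; g=cv2.imread('pics/wD.png',0)
P=np.array([[0,0,1,0],[0,1,0,0],[1,0,0,0],[0,0,0,1.]])@H  # swap so plane axis is 'z'
for c in (180,190,198,355,365,375):
    col=g[170:215,c].astype(int); r=170+np.argmax(np.diff(col)); w=ray([[c,r+.5]],i,P,.0148)[0]; print(c,r,'tool z %.1f y %.1f'%(w[0]*1000,w[1]*1000))
E
```

```text
180 188 tool z -31.1 y -54.6
190 188 tool z -31.1 y -49.0
198 188 tool z -31.0 y -44.5
355 187 tool z -31.5 y 42.5
365 187 tool z -31.5 y 48.1
375 171 tool z -40.5 y 53.0
```

In-hand offset is +1.3 mm in y, which agrees with 1.1. Now lowering in front of the hook.

Request:
{"api": "step_arm", "payload": {"motion": [[30,7.6,1.7,0.2,0,0,255],[54.1,13.7,1.7,0.2,0,0,255],[54.1,13.7,1.7,0.2,0,0,255],[54.1,13.7,1.7,0.2,0,0,255],[54.1,13.7,1.7,0.2,0,0,255],[54.1,13.7,1.7,0.2,0,0,255]]}}

```text
time_s: 8.85
eef_pos: [0.5629, -0.1108, 0.0698]
eef_rot: [0.454, 0.417, 0.57, -0.543]
wrist_force: [1.0, 0.2, -3.0]
opening: 0.111
```

```bash
python3 - <<'E'
from h import *
where('blue',20.8); plan(tcp('blue',44,1.5,14,-1.2,20.8),YAW,14);plan(tcp('blue',54,1.5,14,-1.2,20.8),YAW,14)
E
```

```text
t 8.85 tilt 13.94 yawerr -0.16 X 44.74 Z 5.18 y -3.12 F 1.0 0.1 -3.0 M [-0.01 -0.21  0.  ]
shift [ 3.7  0.2 -1.9] turn [-0.16  0.08 -0.06] rows 0.1
shift [ 1.3  9.9 -1.9] turn [-0.16  0.08 -0.06] rows 0.2
```

Request:
{"api": "step_arm", "payload": {"motion": [[2.5,0.2,-1.9,0,0,0,255],[2.5,0.2,-1.9,0,0,0,255],[2.5,0.2,-1.9,0,0,0,255],[2.5,0.2,-1.9,0,0,0,255]]}}

```text
time_s: 9.35
eef_pos: [0.5618, -0.1088, 0.0663]
eef_rot: [0.453, 0.417, 0.571, -0.544]
wrist_force: [-0.4, -0.1, -2.4]
opening: 0.111
```

```bash
python3 - <<'E'
from h import *
where('blue',20.8)
ctrl.camera('top');where('blue',20.8)
ctrl.camera('top');where('blue',20.8); plan(tcp('blue',54,1.5,14,-1.2,20.8),YAW,14)
E
```

```text
t 9.35 tilt 14.03 yawerr -0.16 X 43.68 Z 1.58 y -1.03 F -0.4 -0.1 -2.4 M [-0.01 -0.21 -0.01]
t 9.4 tilt 14.03 yawerr -0.16 X 43.7 Z 1.59 y -1.06 F -0.4 0.2 -1.8 M [ 0.02 -0.18 -0.07]
t 9.45 tilt 14.03 yawerr -0.16 X 43.68 Z 1.6 y -1.07 F -0.7 -0.8 -2.1 M [-0.01 -0.22 -0.03]
shift [-2.4 10.   0.1] turn [-0.16  0.04  0.03] rows 0.2
```

Request:
{"api": "step_arm", "payload": {"motion": [[-1.2,5,0,0,0,0,255],[-2.4,9.7,0,0,0,0,255],[-2.4,9.7,0,0,0,0,255],[-2.4,9.7,0,0,0,0,255]]}}

```text
time_s: 9.95
eef_pos: [0.5718, -0.108, 0.0662]
eef_rot: [0.453, 0.417, 0.571, -0.544]
wrist_force: [-0.3, -0.5, -2.6]
opening: 0.108
```

```bash
python3 -c "
from h import *
where('blue',20.8)"
```

```text
t 9.95 tilt 14.04 yawerr -0.15 X 53.67 Z 1.44 y -0.98 F -0.3 -0.5 -2.6 M [ 0.04 -0.24  0.  ]
```

Request:
{"api": "step_arm", "payload": {"motion": [[-0.5,2,0,0,0,0,255],[-0.5,2,0,0,0,0,255],[-0.5,2,0,0,0,0,255]]}}

```text
time_s: 10.32
eef_pos: [0.573, -0.1079, 0.0661]
eef_rot: [0.452, 0.416, 0.571, -0.544]
wrist_force: [-5.6, 0.3, -0.2]
opening: 0.107
```

```bash
python3 -c "
from h import *
where('blue',20.8)"
```

```text
t 10.32 tilt 14.14 yawerr -0.16 X 54.82 Z 1.32 y -0.96 F -5.6 0.7 -0.2 M [-0.03  0.74 -0.01]
```

Request:
{"api": "step_arm", "payload": {"motion": [[-0.5,2,0,0,0,0,255],[-0.5,2,0,0,0,0,255],[-0.5,2,0,0,0,0,255]]}}

```text
time_s: 10.7
eef_pos: [0.575, -0.1078, 0.0662]
eef_rot: [0.452, 0.416, 0.571, -0.544]
wrist_force: [-5.3, -1.0, 0.3]
opening: 0.104
```

```bash
python3 -c "
from h import *
where('blue',20.8)"
```

```text
t 10.7 tilt 14.14 yawerr -0.16 X 56.86 Z 1.34 y -0.97 F -5.4 -0.6 0.3 M [-0.05  0.78  0.04]
```

Request:
{"api": "step_arm", "payload": {"motion": [[-1.1,4.4,0,0,0,0,255],[-1.8,7.3,0,0,0,0,255],[-2.2,8.9,0,0,0,0,255],[-2.2,8.9,0,0,0,0,255],[-2.2,8.9,0,0,0,0,255]]}}

```text
time_s: 11.32
eef_pos: [0.5832, -0.1073, 0.0661]
eef_rot: [0.452, 0.416, 0.572, -0.544]
wrist_force: [-9.5, -0.6, 0.8]
opening: 0.107
```

```bash
python3 -c "
from h import *
where('blue',20.8)
p,d,i,T=cam('scene'); np.savez('pics/s1.npz',p=p,T=T); cv2.imwrite('pics/s1.png',cv2.resize(p[220:330,160:300,::-1],(764,600),interpolation=cv2.INTER_CUBIC))
# candidate path to flat
Tm=pose()
for th in (10,6,3,0):
    t=np.radians(th); print(th); plan(tcp('blue',65.7+6*np.sin(np.radians(14.1))-6*np.sin(t),1.2,th,-1,20.8),YAW,th)
"
```

```text
t 11.32 tilt 14.28 yawerr -0.16 X 65.0 Z 1.18 y -0.96 F -9.5 0.1 0.8 M [-0.1   1.38  0.01]
10
shift [ 4.2 -0.3  0.1] turn [-0.16  0.01  4.28] rows 0.4
6
shift [ 8.4 -0.9  0.1] turn [-0.16  0.01  8.28] rows 0.8
3
shift [11.6 -1.1  0.1] turn [-0.16  0.02 11.28] rows 1.1
0
shift [14.9 -1.2  0.1] turn [-0.16  0.02 14.28] rows 1.3
```

View pics/s1.png

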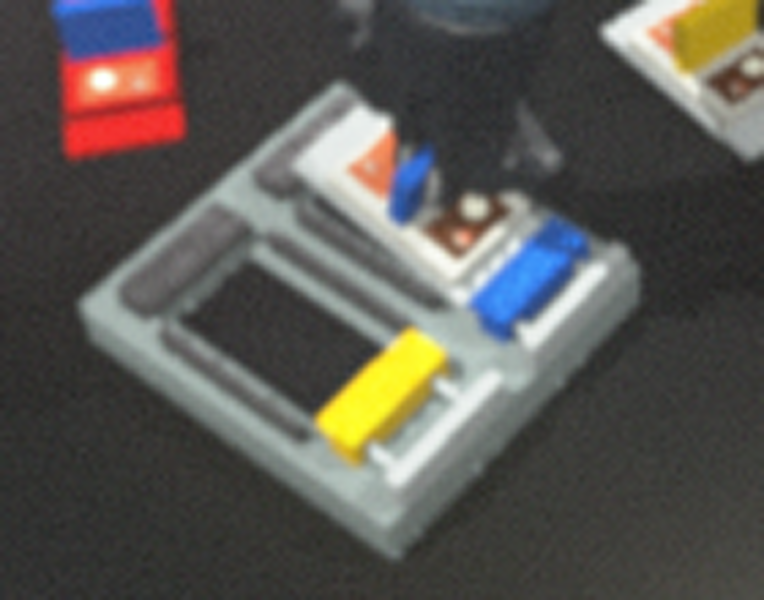

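The tongue is under the blue hook with the latch pushed back (~11 mm), and the fin is gripped. Next is lowering the other end.

Request:
{"api": "step_arm", "payload": {"motion": [[4.2,-0.3,0,0,0,4.3,255],[8.4,-0.9,0,0,0,8.3,255],[11.6,-1.1,0,0,0,11.3,255],[11.6,-1.1,0,0,0,11.3,255],[11.6,-1.1,0,0,0,11.3,255]]}}

```text
time_s: 12.0
eef_pos: [0.5783, -0.1074, 0.0543]
eef_rot: [0.503, 0.47, 0.528, -0.497]
wrist_force: [-9.6, -0.9, -1.4]
opening: 0.107
```

```bash
python3 -c "
from h import *
where('blue',20.8)
plan(tcp('blue',67.2,0.8,0,-1,20.8),YAW,0)
"
```

```text
t 12.0 tilt 3.06 yawerr -0.15 X 65.9 Z 0.29 y -0.76 F -9.6 -0.3 -1.4 M [-0.24  1.58  0.06]
shift [2.7 0.3 0.2] turn [-0.15  0.    3.06] rows 0.3
```

Request:
{"api": "step_arm", "payload": {"motion": [[1.5,0.2,0.1,0,0,1.6,255],[2.8,0.3,0.1,0,0,3.1,255],[2.8,0.3,0.1,0,0,3.1,255],[2.8,0.3,0.1,0,0,3.1,255]]}}

```text
time_s: 12.5
eef_pos: [0.5783, -0.1074, 0.0511]
eef_rot: [0.516, 0.484, 0.516, -0.484]
wrist_force: [-9.9, -2.3, -2.3]
opening: 0.106
```

```bash
python3 -c "
from h import *
where('blue',20.8)
"
```

```text
t 12.5 tilt -0.01 yawerr -0.13 X 67.07 Z 0.33 y -0.75 F -10.1 -1.7 -2.3 M [-0.31  1.71  0.04]
```

Request:
{"api": "step_arm", "payload": {"motion": [[0,-3,0,0,0,0,255],[0,-6,0,0,0,0,255],[0,-8,0,0,0,0,255],[0,-8,0,0,0,0,255],[0,-8,0,0,0,0,255]]}}

```text
time_s: 13.12
eef_pos: [0.571, -0.1078, 0.051]
eef_rot: [0.516, 0.484, 0.515, -0.483]
wrist_force: [-6.1, -1.6, -4.3]
opening: 0.112
```

```bash
python3 -c "
from h import *
where('blue',20.8)
"
```

```text
t 13.12 tilt -0.09 yawerr -0.14 X 59.78 Z 0.33 y -0.72 F -6.2 -1.2 -4.3 M [-0.34  1.32  0.06]
```

Request:
{"api": "step_arm", "payload": {"motion": [[0.3,-1,0,0,0,0,255],[0.3,-1.5,0,0,0,0,255],[0.3,-1.5,0,0,0,0,255],[0.3,-1.5,0,0,0,0,255]]}}

```text
time_s: 13.62
eef_pos: [0.5704, -0.1079, 0.0512]
eef_rot: [0.517, 0.485, 0.515, -0.483]
wrist_force: [-5.7, -0.8, -5.4]
opening: 0.109
```

```bash
python3 -c "
from h import *
where('blue',20.8)
"
```

```text
t 13.62 tilt -0.19 yawerr -0.14 X 59.2 Z 0.58 y -0.74 F -5.7 -0.4 -5.4 M [-0.18  1.27  0.04]
```

Request:
{"api": "step_arm", "payload": {"motion": [[0,0,0,0,0,0,190],[0,0,0,0,0,0,130],[0,0,0,0,0,0,130],[0,0,0,0,0,0,130],[0,0,0,0,0,0,130]]}}

```text
time_s: 14.25
eef_pos: [0.572, -0.1082, 0.0523]
eef_rot: [0.518, 0.485, 0.514, -0.482]
wrist_force: [0.3, 0.4, -0.4]
opening: 0.489
```

Request:
{"api": "step_arm", "payload": {"motion": [[-40,0,0,0,0,0,130],[-100,0,0,0,0,0,100],[-160,0,-40,0,0,0,0],[-200,0,-80,0,0,0,0],[-200,0,-80,0,0,0,0],[-200,0,-80,0,0,0,0]]}}

```text
time_s: 15.0
eef_pos: [0.5653, -0.0281, 0.2517]
eef_rot: [0.518, 0.485, 0.514, -0.482]
wrist_force: [-0.0, -0.6, -0.0]
opening: 1.003
```

```bash
python3 - <<'E'
from h import *
p,d,i,T=cam("wrist"); np.savez('pics/wE.npz',p=p,T=T,d=d); cv2.imwrite('pics/wE.png',p[:,:,::-1]); where('blue',20.8)
m=masks(p)['blue']
for c,a,mm in blobs(m,60):
    b=cv2.findContours(mm,0,1)[0][0].reshape(-1,2)
    for z in (.048,.083):
        w=ray(b,i,T,z)[:,:2].astype('float32')*1000; r=cv2.minAreaRect(w); print(c.round(0),a,z,np.round(r[0],1),np.round(r[1],1),round(r[2],1))
x0,y0=max(0,150),0
E
```

```text
t 15.05 tilt -0.26 yawerr -0.15 X 58.9 Z 200.07 y 78.85 F -1.3 0.4 -0.8 M [ 0.02  0.04 -0.01]
[104.  22.] 1262 0.048 [367.7 134.5] [47.2 31.4] 69.7
[104.  22.] 1262 0.083 [387.2 124.7] [42.5 28.3] 69.7
[325. 236.] 304 0.048 [ 633.4 -101.9] [62.9 20.7] 89.1
[325. 236.] 304 0.083 [626.1 -87.8] [56.6 18.6] 89.1
[107. 245.] 278 0.048 [ 349.6 -126.8] [51.4 10.2] 53.3
[107. 245.] 278 0.083 [ 370.9 -110.2] [46.2  9.2] 53.3
[278. 253.] 294 0.048 [ 572.5 -124.3] [ 9.2 56.3] 3.4
[278. 253.] 294 0.083 [ 571.3 -108. ] [ 8.3 50.6] 3.4
```

View pics/wE.png

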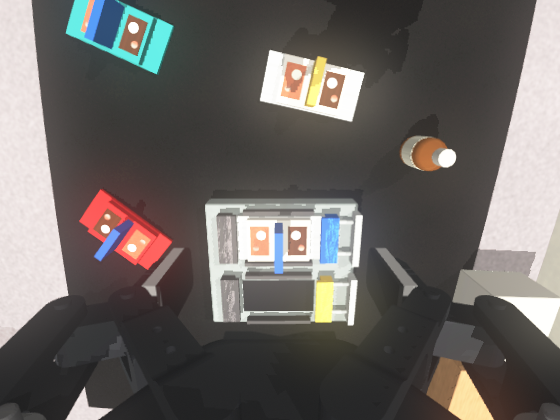

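The blue cassette is seated between lip and latch, with its fin at (278,253). Now the yellow, at (312,86).

```bash
python3 - <<'E'
from h import *
E=np.load('pics/wE.npz'); i=ctrl.camera_info('wrist'); M=masks(E['p'])
for n,z in (('yellow',.053),('white',.006)):
    m=M[n].copy(); m[135:]=0;m[:,:250]=0;m[:,375:]=0;m[:45]=0
    if n=='white': m=cv2.morphologyEx(m|M['yellow']*(m[:1]*0+1),cv2.MORPH_CLOSE,np.ones((9,9),'uint8'))
    c=max(cv2.findContours(m,0,1)[0],key=cv2.contourArea).reshape(-1,2); r=cv2.minAreaRect(ray(c,i,E['T'],z)[:,:2].astype('float32')*1000); print(n,r)
# blue cassette height check from depth: tongues/lip region
d=E['d']; 
for name,(u,v) in dict(lipcap=(228,240),plateL=(243,240),labL=(260,230),labR=(300,228),plateR=(316,240),latch=(330,240)).items():
    z=np.median(d[v-1:v+2,u-1:u+2]); K=np.array([[i['fx'],0,i['cx']],[0,i['fy'],i['cy']],[0,0,1]]); q=cv2.undistortPoints(np.array([[[u,v]]],float),K,i['dist_coeffs'])[0,0]
    print(name,(E['T']@np.r_[q[0]*z,q[1]*z,z,1])[:3].round(4))
G=plan([.6003,.0855,.13],-8.9); plan([.6003,.0855,.021],-8.9,T=G)
E
```

```text
yellow ((599.4257202148438, 84.26995086669922), (52.70171356201172, 10.584970474243164), 79.88291931152344)
white ((601.2022705078125, 87.81181335449219), (66.5472640991211, 121.0362777709961), 81.45748138427734)
lipcap [ 0.5066 -0.1109  0.0451]
plateL [ 0.5251 -0.1129  0.0376]
labL [ 0.5471 -0.0936  0.0481]
labR [ 0.5972 -0.0879  0.0481]
plateR [ 0.6206 -0.1071  0.0376]
latch [ 0.6365 -0.1013  0.0493]
shift [ 120.7   42.2 -111.6] turn [12.55  0.03 -0.26] rows 2.7
shift [109.   0.   0.] turn [0. 0. 0.] rows 1.7
```

Depth shows the blue cassette flat, with both plate ends at 37.6 mm (within ~1.5 mm calibration offset). Now grasping the yellow.

Request:
{"api": "step_arm", "payload": {"motion": [[120.7,42.2,-111.6,12.7,0,-0.3,0],[120.7,42.2,-111.6,12.7,0,-0.3,0],[120.7,42.2,-111.6,12.7,0,-0.3,0],[120.7,42.2,-111.6,12.7,0,-0.3,0],[120.7,42.2,-111.6,12.7,0,-0.3,0],[120.7,42.2,-111.6,12.7,0,-0.3,0]]}}

```text
time_s: 15.8
eef_pos: [0.602, 0.0843, 0.1326]
eef_rot: [0.46, 0.539, 0.458, -0.538]
wrist_force: [-0.3, -0.1, -0.4]
opening: 1.002
```

```bash
python3 - <<'E'
from h import *
plan([.6001,.0852,.021],-9)
E
```

```text
shift [111.6  -2.4  -0.7] turn [-0.14  0.03 -0.19] rows 1.8
```

Request:
{"api": "step_arm", "payload": {"motion": [[50,-0.5,0,0,0,0,0],[110,-1,0,0,0,0,0],[110,-1,0,0,0,0,0],[110,-1,0,0,0,0,0],[110,-1,0,0,0,0,0],[110,-1,0,0,0,0,0]]}}

```text
time_s: 16.55
eef_pos: [0.6022, 0.0857, 0.024]
eef_rot: [0.461, 0.539, 0.458, -0.537]
wrist_force: [0.6, -0.9, 0.4]
opening: 0.993
```

Request:
{"api": "step_arm", "payload": {"motion": [[0,0,0,0,0,0,255],[0,0,0,0,0,0,255],[0,0,0,0,0,0,255],[0,0,0,0,0,0,255],[0,0,0,0,0,0,255],[0,0,0,0,0,0,255],[0,0,0,0,0,0,255],[0,0,0,0,0,0,255]]}}

```text
time_s: 17.55
eef_pos: [0.6005, 0.0858, 0.0214]
eef_rot: [0.459, 0.538, 0.458, -0.538]
wrist_force: [0.9, -0.2, -0.5]
opening: 0.107
```

```bash
python3 - <<'E'
from h import *
T=pose(); print(T[:3,3]); up=T.copy(); up[2,3]+=.13
h0=T[2,3]*1000
dy=(T[:3,3]*1000-np.array([600.1,85.2,0]))[:2]@[np.sin(np.radians(9)),np.cos(np.radians(9))]; print('tool-cassette y',dy)
G=plan(tcp('yellow',43,60,14,dy,h0),YAW,14,T=up)
E
```

```text
[0.60048299 0.08581109 0.02142529]
tool-cassette y 0.6634767907997624
shift [ 26.2  11.3 284.1] turn [-12.79  -1.54 -14.03] rows 4.6
```

Request:
{"api": "step_arm", "payload": {"motion": [[-60,0,0,0,0,0,255],[-130,0,0,0,0,0,255],[-130,0,0,0,0,0,255],[-130,0,0,0,0,0,255],[-130,0,0,0,0,0,255]]}}

```text
time_s: 18.18
eef_pos: [0.5983, 0.086, 0.1486]
eef_rot: [-0.458, -0.537, -0.46, 0.539]
wrist_force: [0.1, 0.3, -2.5]
opening: 0.109
```

Request:
{"api": "step_arm", "payload": {"motion": [[26.2,11.3,284.1,-12.8,-1.5,-14,255],[26.2,11.3,284.1,-12.8,-1.5,-14,255],[26.2,11.3,284.1,-12.8,-1.5,-14,255],[26.2,11.3,284.1,-12.8,-1.5,-14,255],[26.2,11.3,284.1,-12.8,-1.5,-14,255],[26.2,11.3,284.1,-12.8,-1.5,-14,255],[26.2,11.3,284.1,-12.8,-1.5,-14,255],[26.2,11.3,284.1,-12.8,-1.5,-14,255],[26.2,11.3,284.1,-12.8,-1.5,-14,255],[26.2,11.3,284.1,-12.8,-1.5,-14,255]]}}

```text
time_s: 19.42
eef_pos: [0.567, -0.1957, 0.1255]
eef_rot: [0.454, 0.417, 0.572, -0.542]
wrist_force: [0.7, -0.2, -2.6]
opening: 0.104
```

```bash
python3 - <<'E'
from h import *
p,d,i,T=cam("wrist"); cv2.imwrite('pics/wF.png',p[:,:,::-1]); where('yellow',21.4)
H=i['hand_eye']; g=cv2.cvtColor(p,cv2.COLOR_RGB2GRAY)
P=np.array([[0,0,1,0],[0,1,0,0],[1,0,0,0],[0,0,0,1.]])@H
for c in (180,190,198,352,358,362,366):
    col=g[176:200,c].astype(int); r=176+np.argmax(np.diff(col)); w=ray([[c,r+.5]],i,P,.0154)[0]; print(c,r,np.diff(col).max(),'tool z %.1f y %.1f'%(w[0]*1000,w[1]*1000))
plan(tcp('yellow',43,1.5,14,.7,21.4),YAW,14)
E
```

```text
t 19.48 tilt 13.97 yawerr 0.07 X 43.06 Z 60.26 y 1.25 F 0.1 1.1 -2.3 M [ 0.03 -0.19 -0.02]
180 192 72 tool z -28.6 y -55.0
190 192 66 tool z -28.6 y -49.4
198 192 64 tool z -28.6 y -44.9
352 190 36 tool z -29.7 y 41.1
358 190 37 tool z -29.7 y 44.5
362 190 36 tool z -29.7 y 46.7
366 190 35 tool z -29.7 y 49.0
shift [57.  14.1  0.6] turn [ 0.07 -0.01 -0.03] rows 0.9
```

Request:
{"api": "step_arm", "payload": {"motion": [[30,7.4,0,0,0,0,255],[54,13.4,0,0,0,0,255],[57,14.1,0,0,0,0,255],[57,14.1,0,0,0,0,255],[57,14.1,0,0,0,0,255],[57,14.1,0,0,0,0,255]]}}

```text
time_s: 20.23
eef_pos: [0.5671, -0.1966, 0.0675]
eef_rot: [0.454, 0.417, 0.571, -0.542]
wrist_force: [1.2, -0.8, -2.5]
opening: 0.112
```

```bash
python3 -c "
from h import *
where('yellow',21.4);plan(tcp('yellow',53,1.5,14,.7,21.4),YAW,14)"
```

```text
t 20.23 tilt 13.92 yawerr 0.01 X 43.17 Z 2.28 y 0.57 F 1.2 -0.9 -2.5 M [ 0.03 -0.25 -0.04]
shift [-1.7  9.8 -0.1] turn [ 0.01  0.   -0.08] rows 0.2
```

Request:
{"api": "step_arm", "payload": {"motion": [[-0.6,5,0,0,0,0,255],[-1.9,10,0,0,0,0,255],[-1.9,10,0,0,0,0,255],[-1.9,10,0,0,0,0,255]]}}

```text
time_s: 20.72
eef_pos: [0.5767, -0.1957, 0.0659]
eef_rot: [0.454, 0.417, 0.572, -0.542]
wrist_force: [0.4, -0.3, -2.4]
opening: 0.107
```

```bash
python3 -c "
from h import *
where('yellow',21.4)"
```

```text
t 20.73 tilt 13.99 yawerr 0.03 X 52.84 Z 0.66 y 0.85 F 0.4 -0.3 -2.4 M [ 0.02 -0.2   0.02]
```

Request:
{"api": "step_arm", "payload": {"motion": [[-0.5,2,0,0,0,0,255],[-0.5,2,0,0,0,0,255],[-0.5,2,0,0,0,0,255]]}}

```text
time_s: 21.1
eef_pos: [0.5786, -0.1955, 0.066]
eef_rot: [0.453, 0.417, 0.572, -0.542]
wrist_force: [-1.6, 0.4, -2.6]
opening: 0.106
```

```bash
python3 -c "
from h import *
where('yellow',21.4)"
```

```text
t 21.1 tilt 14.01 yawerr 0.02 X 54.69 Z 0.71 y 0.84 F -1.6 0.5 -2.6 M [0.04 0.02 0.03]
```

Request:
{"api": "step_arm", "payload": {"motion": [[-0.5,2,0,0,0,0,255],[-0.5,2,0,0,0,0,255],[-0.5,2,0,0,0,0,255]]}}

```text
time_s: 21.48
eef_pos: [0.58, -0.1954, 0.0661]
eef_rot: [0.453, 0.416, 0.572, -0.543]
wrist_force: [-5.6, 0.2, -0.2]
opening: 0.103
```

```bash
python3 -c "
from h import *
where('yellow',21.4)"
```

```text
t 21.48 tilt 14.1 yawerr 0.02 X 56.08 Z 0.7 y 0.85 F -5.6 0.5 -0.2 M [0.   0.75 0.03]
```

Request:
{"api": "step_arm", "payload": {"motion": [[-1.1,4.4,0,0,0,0,255],[-1.8,7.3,0,0,0,0,255],[-2.4,9.9,0,0,0,0,255],[-2.4,9.9,0,0,0,0,255],[-2.4,9.9,0,0,0,0,255]]}}

```text
time_s: 22.1
eef_pos: [0.5891, -0.1948, 0.0659]
eef_rot: [0.452, 0.416, 0.573, -0.543]
wrist_force: [-8.8, 0.4, 0.7]
opening: 0.106
```

```bash
python3 -c "
from h import *
where('yellow',21.4)
for th in (10,6,3):
    t=np.radians(th); plan(tcp('yellow',65.9+6*np.sin(np.radians(14.1))-6*np.sin(t),1.0,th,.8,21.4),YAW,th)
"
```

```text
t 22.1 tilt 14.26 yawerr 0.01 X 65.05 Z 0.39 y 0.87 F -8.8 1.0 0.7 M [-0.07  1.39  0.02]
shift [ 3.6 -0.3  0.1] turn [ 0.01 -0.08  4.26] rows 0.4
shift [ 7.8 -1.   0.1] turn [ 0.01 -0.08  8.26] rows 0.8
shift [11.  -1.2  0.1] turn [ 0.   -0.08 11.26] rows 1.1
```

Request:
{"api": "step_arm", "payload": {"motion": [[3.6,-0.2,0,0,0,4.3,255],[7.8,-0.8,0,0,0,8.3,255],[11,-1,0,0,0,11.3,255],[11,-1,0,0,0,11.3,255],[11,-1,0,0,0,11.3,255]]}}

```text
time_s: 22.72
eef_pos: [0.5843, -0.195, 0.0548]
eef_rot: [0.503, 0.47, 0.53, -0.496]
wrist_force: [-11.7, -1.5, 1.1]
opening: 0.107
```

```bash
python3 -c "
from h import *
where('yellow',21.4)
plan(tcp('yellow',67.4,0.4,0,.8,21.4),YAW,0)
"
```

```text
t 22.73 tilt 3.06 yawerr 0.01 X 66.15 Z 0.21 y 1.0 F -11.8 -0.7 1.1 M [-0.31  1.92 -0.06]
shift [3.  0.2 0.2] turn [ 0.   -0.12  3.06] rows 0.3
```

Request:
{"api": "step_arm", "payload": {"motion": [[1.2,0,0,0,0,1.6,255],[2.6,0,0,0,0,3.1,255],[2.6,0,0,0,0,3.1,255],[2.6,0,0,0,0,3.1,255]]}}

```text
time_s: 23.22
eef_pos: [0.584, -0.195, 0.0517]
eef_rot: [0.516, 0.484, 0.517, -0.483]
wrist_force: [-10.5, -1.9, 0.1]
opening: 0.106
```

```bash
python3 -c "
from h import *
where('yellow',21.4)
"
```

```text
t 23.23 tilt -0.01 yawerr 0.01 X 67.06 Z 0.31 y 1.03 F -10.6 -1.2 0.1 M [-0.47  1.98 -0.07]
```

Request:
{"api": "step_arm", "payload": {"motion": [[0,-3,0,0,0,0,255],[0,-6,0,0,0,0,255],[0,-8,0,0,0,0,255],[0,-8,0,0,0,0,255],[0,-8,0,0,0,0,255]]}}

```text
time_s: 23.85
eef_pos: [0.577, -0.1955, 0.0516]
eef_rot: [0.516, 0.484, 0.516, -0.482]
wrist_force: [-7.0, -1.7, -4.4]
opening: 0.108
```

```bash
python3 -c "
from h import *
where('yellow',21.4)
"
```

```text
t 23.85 tilt -0.13 yawerr 0.01 X 60.07 Z 0.36 y 1.04 F -7.1 -1.2 -4.4 M [-0.37  1.41 -0.11]
```

Request:
{"api": "step_arm", "payload": {"motion": [[0.2,-1,0,0,0,0,255],[0.2,-1.5,0,0,0,0,255],[0.2,-1.5,0,0,0,0,255],[0.2,-1.5,0,0,0,0,255]]}}

```text
time_s: 24.35
eef_pos: [0.5761, -0.1955, 0.0516]
eef_rot: [0.517, 0.484, 0.516, -0.482]
wrist_force: [-5.8, -2.2, -5.6]
opening: 0.108
```

```bash
python3 -c "
from h import *
where('yellow',21.4)
"
```

```text
t 24.35 tilt -0.21 yawerr 0.01 X 59.28 Z 0.42 y 1.04 F -6.0 -1.8 -5.6 M [-0.37  1.2  -0.08]
```

Same signature as the blue. I'll release, retreat upward and look from nadir.

Request:
{"api": "step_arm", "payload": {"motion": [[0,0,0,0,0,0,190],[0,0,0,0,0,0,130],[0,0,0,0,0,0,130],[0,0,0,0,0,0,130],[0,0,0,0,0,0,130]]}}

```text
time_s: 24.98
eef_pos: [0.578, -0.1957, 0.0529]
eef_rot: [0.518, 0.485, 0.515, -0.481]
wrist_force: [-0.3, -0.6, 0.2]
opening: 0.487
```

Request:
{"api": "step_arm", "payload": {"motion": [[-40,0,0,0,0,0,130],[-100,0,0,0,0,0,130],[-160,20,20,0,0,0,0],[-200,20,40,0,0,0,0],[-200,20,40,0,0,0,0],[-200,20,40,0,0,0,0],[-200,20,40,0,0,0,0]]}}

```text
time_s: 25.85
eef_pos: [0.598, -0.2334, 0.2506]
eef_rot: [0.517, 0.485, 0.516, -0.481]
wrist_force: [-0.2, -0.5, -0.8]
opening: 0.997
```

```bash
python3 - <<'E'
from h import *
p,d,i,T=cam("wrist"); cv2.imwrite('pics/wG.png',cv2.resize(p[0:260,140:480,::-1],(784,600)))
K=np.array([[i['fx'],0,i['cx']],[0,i['fy'],i['cy']],[0,0,1]])
h=cv2.cvtColor(p,cv2.COLOR_RGB2HSV); m2=dict(blue=masks(p)['blue'],yellow=cv2.inRange(h,(20,80,120),(35,255,255)))
a=np.radians(YAW); e=np.array([np.cos(a),np.sin(a)]); n=np.array([-e[1],e[0]])
C=np.load('pics/wC.npz')
for k in m2:
  for c,ar,mm in blobs(m2[k],80):
    if not(150<c[0]<470 and c[1]<230): continue
    b=cv2.findContours(mm,0,1)[0][0].reshape(-1,2)
    for z in (.048,.083):
        r=cv2.minAreaRect(ray(b,i,T,z)[:,:2].astype('float32')*1000); q=np.array(r[0])-S[k]*1000; print(k,c.round(0),ar,z,'size',np.round(r[1],1),'slot xy',(q@e).round(1),(q@n).round(1))
  # plate heights at both ends by depth: project slot points
  for x in (-57,-47,-30,30,47,54,65):
    w=np.r_[S[k]+(x*e-10*n)/1000,.036,1]; cpt=np.linalg.inv(T)@w; uv=cv2.projectPoints(cpt[None,:3],np.zeros(3),np.zeros(3),K,i['dist_coeffs'])[0][0,0]; u,v=uv.astype(int)
    z=np.median(d[v-1:v+2,u-1:u+2]); q=cv2.undistortPoints(uv[None,None],K,i['dist_coeffs'])[0,0]; print(k,x,'height',round(1000*(T@np.r_[q*z,z,1])[2],1))
o=ctrl.get_obs(); print(o['time_s'],o['eef_pos'],o['wrist_force'])
E
```

```text
blue [259.  57.] 559 0.048 size [11. 55.] slot xy -2.1 7.6
blue [259.  57.] 559 0.083 size [ 9.9 49.5] slot xy -0.0 0.5
blue [320.  65.] 1198 0.048 size [21.7 62.8] slot xy 65.0 -0.1
blue [320.  65.] 1198 0.083 size [19.5 56.4] slot xy 60.3 -6.4
blue -57 height 45.5
blue -47 height 37.9
blue -30 height 48.3
blue 30 height 48.4
blue 47 height 37.5
blue 54 height 37.3
blue 65 height 48.7
yellow [318. 148.] 1061 0.048 size [23.  62.4] slot xy 64.9 -0.3
yellow [318. 148.] 1061 0.083 size [20.7 56.1] slot xy 60.3 2.4
yellow [261. 150.] 544 0.048 size [13.  55.8] slot xy -1.8 -3.6
yellow [261. 150.] 544 0.083 size [11.7 50.2] slot xy 0.3 -0.5
yellow -57 height 45.7
yellow -47 height 37.7
yellow -30 height 48.1
yellow 30 height 48.2
yellow 47 height 37.7
yellow 54 height 38.2
yellow 65 height 49.5
25.9 [ 0.59810818 -0.23349162  0.25069811] [ 0.02639079  0.16282292 -0.25959408]
```

View pics/wG.png

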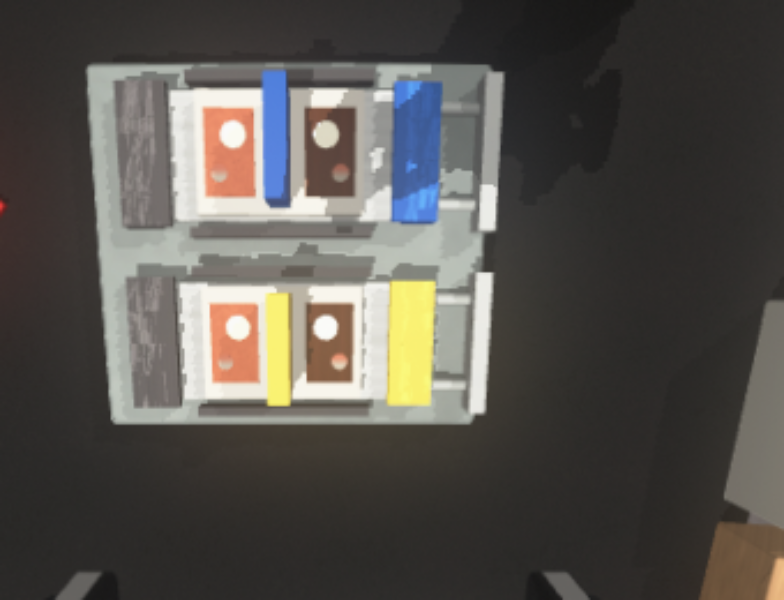

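Both cassettes lie flat, with fins within 0.5 mm of the slot centres and latches back at ~3 mm travel. Handing in.

```bash
python3 -c "
from bench import ctrl
print(ctrl.hand_in())"
```

```text
the job is handed in; nothing more can be done
None
```

Both specimen cassettes are loaded in their own slots and released, and the job is handed in at about 26 s of the 72 s allowed. The hand-in gives no verdict, so what follows rests on my own last checks.

For each cassette I gripped the fin and tilted the latch end in under the hook. I pushed the latch back about 10–11 mm, using the wrist force to find contact. Then I lowered the other end past the lip, let the spring carry the cassette back under it, and let go.

| Last check (wrist camera) | Blue | Yellow |
|---|---|---|
| Fin offset from slot centre, along / across | 0.0 / 0.5 mm | 0.3 / -0.5 mm |
| Plate height just inside lip / hook | 37.9 / 37.5 mm | 37.7 / 37.7 mm |
| Latch travel | about 3.1 mm | about 3.0 mm |

- **Small disagreement:** the latch contact point was about 1 mm nearer than the images gave. Depth heights also read about 1–2 mm above nominal for every surface in the dock. I took both as calibration error, since both are within or close to the stated 2 mm.
- **Bystanders:** no contact showed in the wrist forces away from the cassettes. I did not measure the bystanders' positions again at the end.

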